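Take a reading on the sprung bone gauge

ROBOT

A 6-joint arm with a two-finger parallel gripper is mounted at the origin on the work surface. World frame = base frame: x ahead of the robot, y to its left, z up, the work surface at z = 0. Lengths are in mm, angles in rad, forces in N, time in s.
With the tool pointing down it reaches from about 300 to 850 mm from the base axis. Payload 4.2 kg.
Tool frame: the origin (TCP) lies midway between the tips of the shut fingers; the grasp point (between the pads) lies 19 mm behind it; z points along the fingers, y is the direction in which the jaws open and shut (so a half turn about z gives the same grasp; the last joint's range is limited). The gripper opens to 91 mm and grips with 3 to 60 N. Pads are 32 mm wide; open, the fingers measure 118 mm over their backs; the gripper's body (76 mm by 178 mm) begins 60 mm behind the grasp point.
Start: joints at [1.154, 0.32, 1.565, -0, 1.257, -0.02], TCP at [222.225, 530.342, 183.676] pointing down, gripper open.
Joint ranges: [-3.11, 3.11], [-0.84, 2.01], [0.21, 2.61], [-1.34, 4.49], [0.05, 2.63], [-2.56, 2.56]. Speed limits (rad/s): [2.57, 2.57, 3.14, 3.14, 3.14, 3.14].

INTERFACE

Orientations are given as a 3x3 rotation matrix whose columns are the frame's x, y, z axes.
In Python, from plant import arm, viewer gives the robot as it stands. The module is installed in compiled form; this text tells all that it offers.
- The arm moves only by the shell command python3 -m handwheel 'ROWS'. ROWS is JSON, a list of rows, each a list of 5 numbers: the shift along the tool's x, y, z in cm, then the turn about the tool's z in degrees, then the closure, from 0 (fully open) to 1 (shut). A call has 1 to 8 rows; each row shifts and turns the pose as measured when the row begins, along the tool's axes as they then stand; what a row does not reach is not made up. A row lasts 1/12 s, in which the tool goes at most 41.7 mm and 7.16 degrees, less where a joint would pass 70% of its speed; a pose out of reach is approached as far as the arm can. A call with a gripper value outside its range is refused whole. The fingers move at their own pace and stop on an object; the grip force is fixed at half the most. Time passes only in rows, so rows that do not move let the fingers close. It gives the time, the measured TCP pose, the force and the opening at its end, in the units of the state.
- arm.read_state(): the state, without advancing time (a new reading comes with each control period).
- viewer.capture(name): name is "scene" or "top" or "wrist"; returns a dict with "color" (480x640x3 uint8, red, green, blue), "K" (3x3 intrinsics, pixels), "dist_coeffs" ([k1, k2, p1, p2, k3] as OpenCV has them; the pictures are not rectified), "world_to_cam" (4x4, takes a point from world to camera coordinates); the wrist camera has in their place "hand_eye" (4x4, takes a point from camera to tool coordinates, whose origin is the TCP and whose axes are the flange's). Camera axes: x right, y up, looking along -z (the intrinsics and any distortion apply to the point x, -y, -z); pixel columns grow to the right and rows downward; lengths in mm; the calibration is good to about 2 mm. A picture is of the moment at which its call begins: read the wrist's pose just before it. There is no depth.
- arm.close_job(): hands the job in, once; it reports no verdict.
Trained networks look in a picture, given as the dict that the camera call returned (one of the last four; its "shot" number tells which), for a name from the list of things; names that differ only in an ending like _2 or _b are one class to them, and where a whole thing is asked for, a point or a joint stands for the part that bears it (a point fixed in the world has none). Each returns a list of dicts, best first, with "p" (0 to 1); they miss things now and then, are a little off and sometimes report something else, mostly with a low value. They report only what shows in the picture. A call takes as long as a camera call.
- viewer.recognise(picture, name): "centre" ([x, y, z] in mm, in the coordinates of the camera as it stood for that picture, good to about 4 mm: the middle of the surface that is visible of it).
- viewer.regions_of(picture, name): "mask" (480x640 bool, what is visible of it).
- viewer.place_of(picture, name): "centre" ([x, y, z] in mm, in the coordinates of the camera as it stood for that picture, good to about 4 mm: a listed point, or the origin of a listed thing).
The state is a dict: "time": time; "joint_pos": joint angles; "joint_velocities": joint speeds; "joint_efforts": joint torques, N m; "tool_pos": TCP position; "tcp_rot": TCP orientation; "force": force on the tool from outside, world axes, zero at the start; "moment": the same for the moment, N m; "opening": finger opening in mm.
Only numpy, scipy, OpenCV 4.12 (cv2) and the standard library are available. Lean on these libraries where they do the work, as an engineer would, in place of code of your own. Each camera call takes 0.05 s, during which the arm holds its last target. There are 200 camera calls.

TASK

The bone gauge still has its green transit guard on: lift the guard straight and level up off its two pins and set it down, without letting it fall, flat in the red tray. Then push the bone's cradle along the channel until the bone end sits against the grey stop plate with the brass sprung plunger pushed right in, and keep it pressed there, still, for a good two seconds so that the reading is taken. Then let go and leave the orange pointer where the cradle carried it, with the cradle in its channel and everything else undisturbed.

Things in the scene. Friction and masses are not known exactly. Their poses are not given: they have to be found in the camera images.
- gauge: Bone-measuring gauge, fixed: wooden board 360 (x) by 130 (y) by 15 mm; origin at the centre of its underside, on the table; x along the board towards the grey stop plate. Two aluminium fences, 14 mm wide, tops 35 mm above the table, run from x = -180 to +130 mm and leave a channel 63 mm wide (y = -31.5 to +31.5 mm), floor at z = 15 mm, open at the -x end.
- pins (a point): Midway between the tops of the two upright steel locating pins, 57 mm above the table. Pins 8 mm thick, standing on the fences at gauge x = +45 mm, y = +-38.5 mm, from 35 to 57 mm above the table.
- stop: The grey stop plate with its black housing behind, part of the gauge; this origin coincides with the gauge's own. The plate's face lies at gauge x = +130 mm, it is 91 mm wide and its top 75 mm above the table; the housing is 60 mm high.
- stop_face (a point): Point on the face of the stop plate, on the channel's centre line, 50 mm above the board's underside (the height of the brass plunger). Axes as the gauge's: the bone is pressed towards +x against this face.
- plunger (a joint): Travel (m) of the brass sprung plunger, 12 mm thick, on the channel's centre line in the stop plate. At 0 its tip stands 14 mm out; at 0.014 it is flush and the bone end touches the plate. Spring: 3 N at 0, 7 N at 0.014, with slow damped return. Getting home takes a push of about 10 N with friction; stay a few newtons above that to keep the bone pressed on the plate.
- pointer (a joint): Orange drag pointer on the fence at the gauge's +y side, m along the gauge's x. It stays where it is left (about 0.8 N to move). It starts between -0.014 and 0.002 and the cradle's front corner post carries it along; with the bone pressed on the stop it reads 0.015. Its far end of travel is 0.020.
- pointer_tab (a point): The face of the orange pointer's tab that the cradle's corner post meets: 23 mm to the gauge's +y side of the centre line, 44 mm above the board's underside. The tab is 6 mm thick and 10 mm high and reaches from y = 22 to 56 mm.
- cradle: White plastic cradle, carrying an ivory bone cast that is fixed to it; loose, 0.28 to 0.5 kg, lies in the gauge's channel and slides along it. Base 60 mm wide (y), 12 mm thick, from x = -53 to +45 mm; origin on the underside of the base; x points to the bone end that meets the stop. With the bone on the stop the origin lies at x = +75 mm, y = 0, z = +15 mm of the gauge.
- bone_end (a point): Flat front end of the bone, 55 mm ahead (+x) of the cradle's origin and 35 mm above it; the bone end is 32 mm wide and 34 mm high. This face is to be pressed on the stop.
- tail_plate (a point): Rear face of the cradle's upright tail plate, the place to push: 53 mm behind (-x) the cradle's origin, 40 mm above the cradle's underside. The plate is 54 mm wide, 8 mm thick; its top is 56 mm above the cradle's underside, so 71 mm above the table: 36 mm above the fences.
- guard: Transit guard, loose, 0.17 to 0.35 kg: green plate 70 (x) by 130 (y) by 8 mm, underside 18 mm above the origin, resting on the fences with 10 mm holes over the pins, which stand 14 mm out above it. Black block beneath, 60 by 56 by 18 mm, bars the channel; origin at the centre of its underside; it stands on this. Axes as the gauge's at the start. Clear of pins and fences 25 mm up.
- guard_grip (a point): Point on the guard's upright black grip, 46 mm above the guard's origin, in its middle. The grip is 20 mm thick (guard's x, the way to pinch it, keeping clear of the pins), 44 mm wide (guard's y), and reaches from 26 to 62 mm above the guard's origin.
- tray: Shallow red tray, fixed, 190 (x) by 140 (y) by 18 mm outside, walls 4 mm, floor 4 mm thick; origin at the centre of its underside. It stands to the left or the right of the gauge.
- finds_box: White box with bone fragments, fixed, 160 by 130 by 45 mm, on the other side; origin at the centre of its underside. Not used.
- skull: ivory skull model, about 155 mm long, 132 mm wide and 146 mm high, face to its -x; origin under its middle. Leave alone
- pencil_cup: blue pencil cup, 76 mm across, 95 mm high, with pencils standing to 170 mm; origin at the centre of its underside. Leave alone
- callipers: steel slide callipers lying flat, 150 mm long along its x, jaws 50 mm to its +y, up to 10 mm high; origin under the middle of the beam. Leave alone
- vertebra: small ivory vertebra cast lying flat, about 60 by 60 mm, 22 mm high; origin under the round body. Leave alone
- jar: clear jar with a white cap, 56 mm across, 75 mm high; origin at the centre of its underside. Leave alone

How it is judged (in metres and radians):
On the way, in this order (a step that is already met when the one before it is completed fails the run):
1. the guard lies flat in the red tray, let go (x of guard_grip in the frame of tray between -0.06 and 0.06 m and y of guard_grip in the frame of tray between -0.037 and 0.037 m and z of guard_grip in the frame of tray below 0.062 m and angle between guard_grip's own z axis and vertical below 0.1 rad and linear speed of guard below 0.02 m/s and contact force between the fingers and guard below 0.1 N), for 0.2 s.
2. the bone is pressed on the stop plate (at least 1 N) with the plunger within 2 mm of flush, the cradle still (under 10 mm/s), for 2 s without a break (contact force between cradle and stop above 1 N and value of joint plunger above 0.012 m and linear speed of cradle below 0.01 m/s), for 2 s.
At the end, for the whole second after the job is handed in: Guard flat (6 degrees) and at rest in the red tray, its middle within 60 mm (tray x) and 37 mm (tray y) of the tray's; pointer at rest between 0.0125 and 0.0175; cradle at rest, flat in the channel: within 5 mm of its centre line, 3 mm of the board, origin ahead of gauge x = -130 mm (x of guard_grip in the frame of tray between -0.06 and 0.06 m and y of guard_grip in the frame of tray between -0.037 and 0.037 m and z of guard_grip in the frame of tray below 0.062 m and angle between guard_grip's own z axis and vertical below 0.1 rad and linear speed of guard below 0.02 m/s and value of joint pointer between 0.0125 and 0.0175 m and velocity of joint pointer below 0.005 m/s and linear speed of cradle below 0.01 m/s and angle between cradle's own z axis and vertical below 0.06 rad and x of cradle in the frame of gauge above -0.13 m and z of cradle in the frame of gauge below 0.018 m and y of cradle in the frame of gauge between -0.005 and 0.005 m); the robot touches nothing.
It fails at once if the guard is cocked by more than 7 degrees while still on its pins (angle between guard_grip's own z axis and vertical above 0.122 rad and z of guard_grip in the frame of gauge below 0.084 m and horizontal distance between guard_grip and gauge below 0.07 m).
It fails at once if the guard falls (faster than 0.7 m/s with no finger on it) (linear speed of guard above 0.7 m/s and contact force between the fingers and guard below 0.05 N).
It fails at once if a bystander (skull, pencil cup, callipers, vertebra, jar) is moved by more than 30 mm (distance of any of skull, pencil_cup, callipers, vertebra, jar from where it was at the start of the episode above 0.03 m).
It also fails if it takes over 72 s, if anything falls off the work surface, if the arm or the gripper's body presses on something with over 40 N, if the wrist force passes 120 N, or if a joint passes its speed limit or range.

## Working session

There is one attempt and no reset: what is moved stays moved. The work goes in short steps, Python scripts to look and compute and a shell command to move; the robot and the scene stay as the last step left them, time stands still between calls to the robot, and variables do not carry over. Pictures are saved under pics/ and viewed, about 8 in all and at most 12, crops included, and the job is handed in when it is done.

```bash
mkdir -p pics
cat > h.py <<'E'
import numpy as np, cv2
from plant import arm, viewer
def world(pic,p,st=None):
    p=np.append(np.array(p,float),1)
    if 'world_to_cam' in pic: return (np.linalg.inv(np.array(pic['world_to_cam']))@p)[:3]
    q=(np.array(pic['hand_eye'])@p)[:3]
    return np.array(st['tool_pos'])+np.array(st['tcp_rot'])@q
def look(cam,names,save=None):
    st=arm.read_state(); pic=viewer.capture(cam)
    if save: cv2.imwrite('pics/'+save,pic['color'][:,:,::-1])
    out={}
    for n in names:
        r=viewer.place_of(pic,n)
        if r: out[n]=world(pic,r[0]['centre'],st); print(cam,n,round(r[0]['p'],2),out[n].round(1))
        else: print(cam,n,'none')
    return pic,out,st
E
python3 - <<'E'
from h import *
np.set_printoptions(suppress=True,precision=3)
N=['gauge','pins','stop_face','pointer_tab','cradle','bone_end','tail_plate','guard','guard_grip','tray','finds_box']
for c in ('scene','top'): p,_,_=look(c,N,c+'1.png')
s=arm.read_state(); print(s['time'],s['tcp_rot'],s['opening'],s['force'])
E
```

```text
scene gauge 0.97 [520.3 -46.   -1.2]
scene pins 0.68 [531.5  -0.5  55.8]
scene stop_face 0.85 [547.3  82.5  51.7]
scene pointer_tab 0.37 [516.2  50.6  46.5]
scene cradle 0.55 [ 506.5 -109.1   17. ]
scene bone_end 0.94 [514.7 -59.8  50. ]
scene tail_plate 0.58 [ 491.4 -160.6   52.4]
scene guard 0.7 [531.   -2.8  17. ]
scene guard_grip 0.6 [531.4  -3.1  66.3]
scene tray 0.59 [424.6 353.8   2.7]
scene finds_box 0.86 [ 431.4 -349.6   -0.2]
top gauge 0.69 [523.  -44.9  -1.8]
top pins none
top stop_face 0.84 [545.3  84.8  48.9]
top pointer_tab 0.48 [517.1  53.3  41.9]
top cradle 0.85 [ 504.1 -107.6   10.3]
top bone_end 0.69 [519.8 -60.5  48.6]
top tail_plate 0.67 [ 496.  -165.7   51.7]
top guard 0.95 [529.2  -0.3  15.6]
top guard_grip 0.67 [528.5   0.2  60.1]
top tray 0.63 [418.8 354.1   0.4]
top finds_box 0.7 [ 428.6 -353.    -0.4]
1.2 [[-0.922  0.386  0.   ]
 [ 0.386  0.922  0.   ]
 [-0.     0.    -1.   ]] 91.50674859074937 [-0.224 -0.073  0.233]
```

View pics/scene1.png

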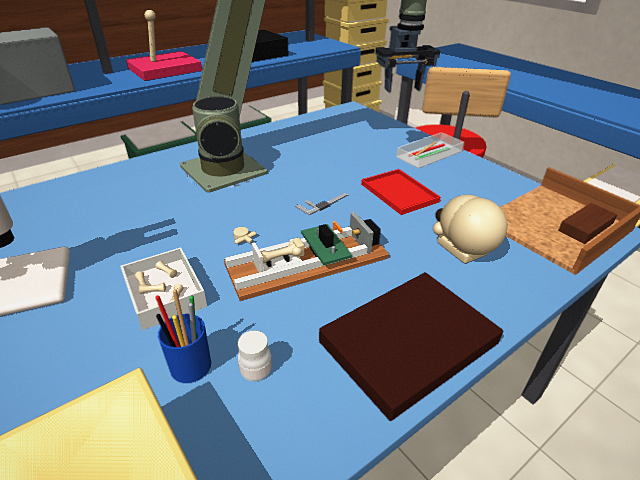

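View pics/top1.png

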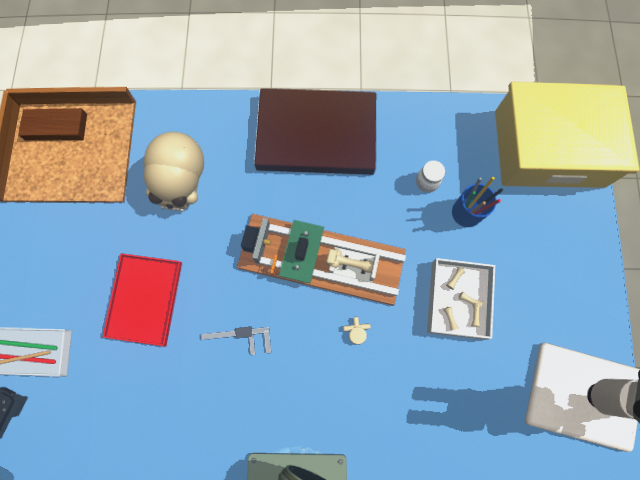

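Run:
```python
from h import *
# gauge yaw from all collinear points
P=np.array([[547.3,82.5],[545.3,84.8],[531.5,-.5],[529.2,-.3],[521.6,-45.5],[505.3,-108.4],[517,-60],[493.5,-163]])
d=cv2.fitLine(P.astype(np.float32),cv2.DIST_L2,0,.01,.01).ravel(); print(d,np.degrees(np.arctan2(d[1],d[0])))
# tray yaw / plate yaw from the top image masks on a plane
pic=viewer.capture('top')
M=np.array(pic['world_to_cam']);K=np.array(pic['K']);D=np.array(pic['dist_coeffs'])
def onplane(px,z):
    u=cv2.undistortPoints(np.float32(px).reshape(-1,1,2),K,D).reshape(-1,2)
    R=np.linalg.inv(M); d=np.c_[u[:,0],-u[:,1],-np.ones(len(u))]@R[:3,:3].T; o=R[:3,3]
    return (o+d*((z-o[2])/d[:,2])[:,None])[:,:2]
for n,z in (('tray',18),('guard',44),('gauge',30)):
    m=viewer.regions_of(pic,n)[0]['mask'].astype(np.uint8)
    c=max(cv2.findContours(m,0,cv2.CHAIN_APPROX_NONE)[0],key=cv2.contourArea)
    w=onplane(c,z); print(n,cv2.minAreaRect(w.astype(np.float32)), cv2.minAreaRect(c))
for n,z in (('skull',0),('pencil_cup',0),('callipers',0),('vertebra',0),('jar',0)):
    r=viewer.place_of(pic,n)
    print(n,world(pic,r[0]['centre']).round() if r else None)
```

```text
[ 2.0917022e-01  9.7787923e-01  5.2383752e+02 -2.6299999e+01] 77.92627
tray ((422.4880065917969, 350.0938720703125), (147.2556915283203, 191.79818725585938), 84.5390853881836) ((142.270263671875, 299.37835693359375), (64.773193359375, 87.13145446777344), 9.462322235107422)
guard ((529.9276123046875, -2.2470359802246094), (71.78414154052734, 131.41519165039062), 77.7408218383789) ((301.8097839355469, 250.8081817626953), (32.98166275024414, 58.80584716796875), 13.240520477294922)
gauge ((517.04248046875, -42.919403076171875), (360.4254455566406, 131.3029022216797), 77.42851257324219) ((321.4178161621094, 258.5550537109375), (163.25718688964844, 58.246856689453125), 13.033355712890625)
skull [714. 291.   2.]
pencil_cup [ 640. -382.   -0.]
callipers [355. 148.   1.]
vertebra [ 347. -126.    1.]
jar [ 705. -294.    8.]
```

The scene view shows the gauge at centre (~305,258), with the guard on near (325,245), the cradle and bone at about (285,255), and the red tray at (400,190). The top view shows the guard at (302,250), the tray at (142,300) and the stop at the gauge's left end, so gauge +x points to world +y (yaw ≈ 77.7°). The networks agree with both pictures. I'll turn the jaws to 77.7° and move above the guard.

```bash
python3 -m handwheel '[[0,0,0,-5.2,0.45],[0,0,0,-5.2,0.45],[-2.6,-2.8,0,0,0.45],[-2.6,-2.8,0,0,0.45],[-2.6,-2.8,0,0,0.45],[-2.6,-2.8,0,0,0.45],[-2.6,-2.8,0,0,0.45],[-2.6,-2.8,0,0,0.45]]'; python3 -m handwheel '[[-2.6,-2.8,0,0,0.45],[-2.6,-2.8,0,0,0.45],[-2.6,-2.8,0,0,0.45],[-2.6,-2.8,0,0,0.45],[-2.6,-2.8,0,0,0.45],[-2.6,-2.8,0,0,0.45],[-2.6,-2.8,0,0,0.45],[0,0,0,0,0.45]]'
```

```text
time: 2.32
tool_pos: [341.7, 334.4, 182.2]
tcp_rot: [[-0.981, 0.192, 0.0], [0.192, 0.981, 0.005], [0.001, 0.005, -1.0]]
force: [0.2, 0.7, 1.3]
opening: 50.3
time: 2.98
tool_pos: [491.1, 89.8, 183.1]
tcp_rot: [[-0.981, 0.196, 0.008], [0.196, 0.981, 0.005], [-0.007, 0.006, -1.0]]
force: [0.6, 0.5, 0.7]
opening: 49.9
```

```bash
python3 -m handwheel '[[-1.9,-2.7,0,1,0.45],[-1.9,-2.7,0,0,0.45],[-1.8,-2.8,0,0,0.45],[0,0,0,0,0.45],[0,0,0,0,0.45]]'
cat > g.py <<'E'
from h import *
import sys
np.set_printoptions(suppress=True,precision=3)
N=['pins','stop_face','pointer_tab','bone_end','guard','guard_grip']
p,o,s=look('wrist',N,sys.argv[1])
for c in ('scene','top'): look(c,['guard_grip','pins'])
print(s['tool_pos'],s['tcp_rot'])
E
python3 g.py w1.png
```

```text
time: 3.4
tool_pos: [531.1, -7.0, 182.8]
tcp_rot: [[-0.976, 0.218, 0.009], [0.218, 0.976, 0.006], [-0.007, 0.008, -1.0]]
force: [-0.5, 0.3, -0.3]
opening: 50.1
wrist pins none
wrist stop_face 0.72 [546.4  81.1  49.5]
wrist pointer_tab 0.96 [514.4  49.8  41.4]
wrist bone_end 0.94 [516.2 -56.8  51.9]
wrist guard 0.69 [528.2  -6.4  17.6]
wrist guard_grip 0.8 [531.5  -4.5  59.5]
scene guard_grip 0.7 [530.7   4.4  67.9]
scene pins 0.77 [530.8  -3.   61.4]
top guard_grip 0.51 [528.5   2.3  60.2]
top pins none
[531.056  -6.994 182.783] [[-0.976  0.218  0.009]
 [ 0.218  0.976  0.006]
 [-0.007  0.008 -1.   ]]
```

View pics/w1.png

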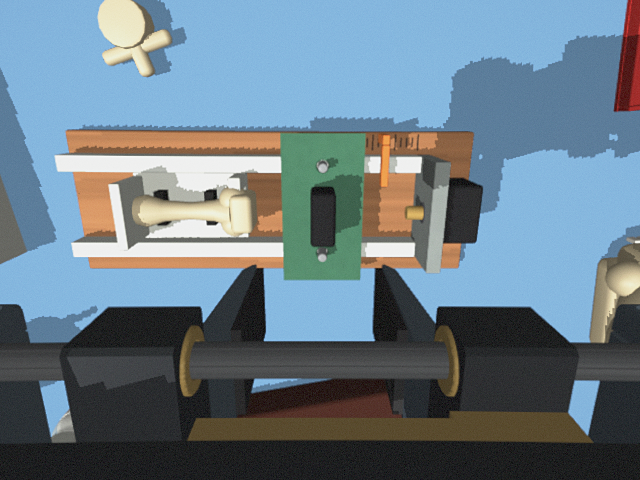

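The wrist view shows the guard square to the jaws, with its pins at (322,166) and (322,258). I'll compute the pin positions from those pixels.

```bash
cat > ray.py <<'E'
from h import *
def ray(pic,px,z,st=None):
    u=cv2.undistortPoints(np.float32(px).reshape(-1,1,2),np.array(pic['K']),np.array(pic['dist_coeffs'])).reshape(-1,2)
    o=world(pic,[0,0,0],st); d=np.array([world(pic,[a,-b,-1],st) for a,b in u])-o
    return o+d*((z-o[2])/d[:,2])[:,None]
E
python3 - <<'E'
from ray import *
st=arm.read_state();p=viewer.capture('wrist')
a=ray(p,[(322,164),(322,256)],57,st).round(1); print(a, a.mean(0), a[0]-a[1])
b=ray(p,[(281,133),(361,133),(361,280),(283,280)],43,st).round(1); print(b,b.mean(0))
b=ray(p,[(312,188),(335,188),(335,246),(312,246)],79,st).round(1); print(b,b.mean(0))
E
```

```text
[[488.3   6.7  57. ]
 [565.  -10.   57. ]] [526.65  -1.65  57.  ] [-76.7  16.7   0. ]
[[458.2 -20.9  43. ]
 [472.3  43.1  43. ]
 [600.5  19.   43. ]
 [584.9 -50.7  43. ]] [528.975  -2.375  43.   ]
[[501.7  -4.4  79. ]
 [505.5  12.8  79. ]
 [551.2   3.3  79. ]
 [547.2 -14.7  79. ]] [526.4   -0.75  79.  ]
```

```bash
python3 -m handwheel '[[0.5,0.4,0,0,0.45],[0,0,2.5,0,0.45],[0,0,3,0,0.45],[0,0,3,0,0.45],[0,0,1.5,0,0.45],[0,0,0,0,0.45]]'
python3 - <<'E'
from h import *
for c in ('wrist','wrist'): _,_,s=look(c,['guard_grip','guard'],'w2.png')
print(s['tool_pos'])
E
```

```text
time: 4.6
tool_pos: [529.2, 1.1, 82.4]
tcp_rot: [[-0.976, 0.216, 0.017], [0.216, 0.976, 0.006], [-0.015, 0.01, -1.0]]
force: [0.5, 1.0, 0.9]
opening: 50.2
wrist guard_grip 0.58 [534.   -4.3  63. ]
wrist guard 0.77 [530.5  -3.8  20.1]
wrist guard_grip none
wrist guard 0.96 [526.7  -4.   21.6]
[532.23217519   0.8305778   86.0753107 ]
```

View pics/w2.png

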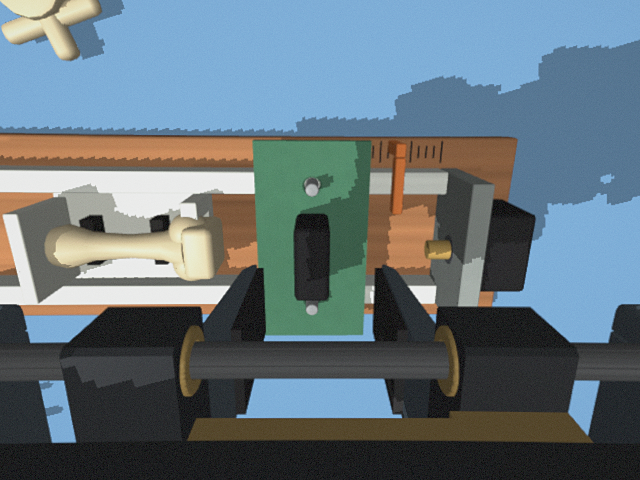

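Run:
```python
from ray import *
np.set_printoptions(suppress=True,precision=4)
for i in range(2):
    st=arm.read_state();p=viewer.capture('wrist'); print(st['time'],st['tool_pos'],st['tcp_rot'][:,2] if hasattr(st['tcp_rot'],'shape') else np.array(st['tcp_rot'])[:,2])
a=ray(p,[(312,183),(312,306)],57,st).round(1); print(a, a.mean(0), a[0]-a[1])
b=ray(p,[(295,216),(330,216),(328,299),(296,299)],79,st).round(1); print(b,b.mean(0))
```

```text
4.9 [532.9318   0.6868  86.839 ] [ 0.0261  0.0059 -0.9996]
4.95 [532.7983   0.6712  86.73  ] [ 0.0259  0.0059 -0.9996]
[[488.3   6.7  57. ]
 [564.8 -10.6  57. ]] [526.55  -1.95  57.  ] [-76.5  17.3   0. ]
[[499.6  -5.   79. ]
 [503.7  13.2  79. ]
 [551.3   1.9  79. ]
 [547.2 -15.9  79. ]] [525.45  -1.45  79.  ]
```

```bash
python3 -m handwheel '[[0.3,-0.2,0.3,0,0.45],[0.3,-0.2,0.5,0,0.45],[0,0,0.8,0,0.45],[0,0,0.8,0,0.45],[0,0,0.6,0,0.45],[0,0,0.3,0,0.45],[0,0,0.1,0,0.45],[0,0,0,0,0.45]]'
python3 - <<'E'
from ray import *
for i in range(2):
    _,_,st=look('wrist',['guard_grip','guard'],'w3.png')
print(st['tool_pos'],np.array(st['tcp_rot'])[:,2])
E
```

```text
time: 5.67
tool_pos: [526.0, -2.2, 49.4]
tcp_rot: [[-0.976, 0.216, 0.026], [0.217, 0.976, 0.006], [-0.024, 0.011, -1.0]]
force: [-0.2, -0.5, 0.8]
opening: 50.4
wrist guard_grip 0.7 [532.1  -1.6  61.6]
wrist guard 0.92 [528.9  -3.7  19.2]
wrist guard_grip 0.82 [533.2  -2.4  62.1]
wrist guard 0.64 [530.4  -3.2  19.6]
[526.56050832  -2.22152623  50.11744586] [ 0.02771945  0.00579415 -0.99959895]
```

View pics/w3.png

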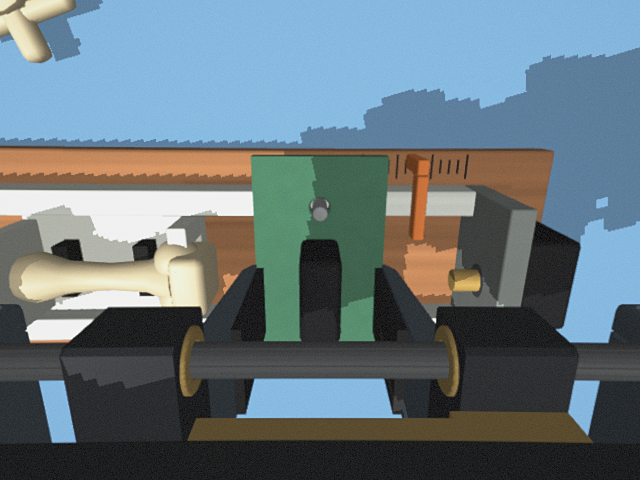

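Grip is centred between the fingers (x≈321 px). I'll go 2 mm lower and close.

```bash
python3 -m handwheel '[[0,0,0.2,0,0.45],[0,0,0,0,0.6],[0,0,0,0,0.8],[0,0,0,0,1],[0,0,0,0,1],[0,0,0,0,1],[0,0,0,0,1],[0,0,0,0,1]]'
```

```text
time: 6.63
tool_pos: [527.7, -2.5, 49.6]
tcp_rot: [[-0.976, 0.216, 0.031], [0.216, 0.976, 0.005], [-0.029, 0.012, -1.0]]
force: [0.3, -1.0, 0.0]
opening: 6.5
```

Run:
```python
from ray import *
for c in('scene','top'): pic,o,st=look(c,['guard_grip','guard','pins'])
print(st['tool_pos'],st['opening'],st['force'])
w=viewer.capture('wrist')['color']
im=viewer.capture('scene')['color'][170:330,210:410]
im=cv2.resize(im,(600,480),interpolation=cv2.INTER_CUBIC)
w=cv2.resize(w,(200,150)); im2=np.zeros((480,800,3),np.uint8); im2[:,:600]=im; im2[:150,600:]=w
cv2.imwrite('pics/c4.png',im2[:,:,::-1])
```

```text
scene guard_grip 0.66 [530.8  -0.8  66.7]
scene guard 0.83 [529.1  -0.   18.1]
scene pins 0.65 [5.315e+02 5.000e-01 5.890e+01]
top guard_grip none
top guard none
top pins none
[527.6025023   -2.45027698  49.43399943] 0.2638998330926905 [-0.35610832 -1.19155683  1.37352521]
```

View pics/c4.png

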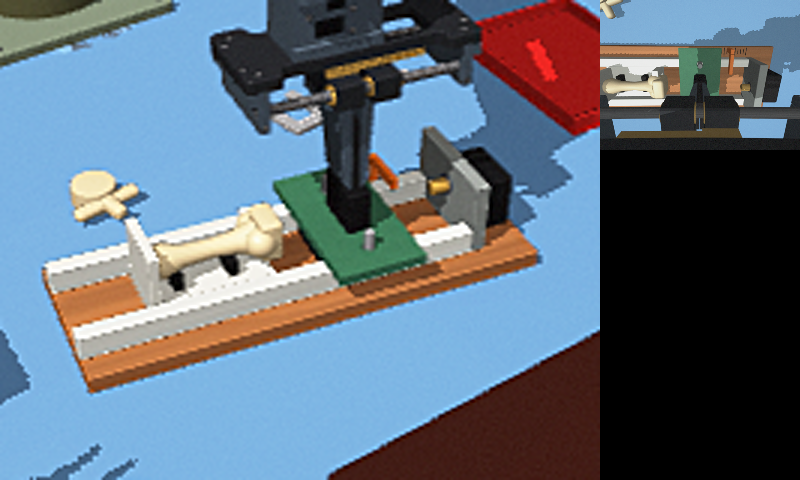

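```bash
cat >> ray.py <<'E'
def proj(pic,P,st=None):
    if 'world_to_cam' in pic: M=np.array(pic['world_to_cam'])
    else:
        T=np.eye(4);T[:3,:3]=st['tcp_rot'];T[:3,3]=st['tool_pos']; M=np.linalg.inv(T@np.array(pic['hand_eye']))
    P=np.atleast_2d(P); c=np.c_[P,np.ones(len(P))]@M.T
    return cv2.projectPoints(np.c_[c[:,0],-c[:,1],-c[:,2]].reshape(-1,1,3),np.zeros(3),np.zeros(3),np.array(pic['K']),np.array(pic['dist_coeffs']))[0].reshape(-1,2)
E
python3 - <<'E'
from ray import *
st=arm.read_state(); t=np.array(st['tool_pos']); R=np.array(st['tcp_rot']); print(t,st['opening'])
P=[t,t-19*R[:,2],[528.5,-1.5,79],[528.5,-1.5,43]]
out=[]
for c in('scene','wrist'):
    pic=viewer.capture(c); q=proj(pic,P,st); print(c,q.round(1)); im=pic['color'][:,:,::-1].copy()
    x0,y0,w,h=(270,190,100,75) if c=='scene' else (200,180,240,180)
    s=400/w
    im=cv2.resize(im[y0:y0+h,x0:x0+w],(400,300),interpolation=cv2.INTER_CUBIC)
    for (u,v),col in zip(q,[(0,0,255),(255,0,255),(0,255,255),(255,255,0)]): cv2.circle(im,(int((u-x0)*s),int((v-y0)*s)),3,col,-1)
    out.append(im)
cv2.imwrite('pics/c5.png',np.hstack(out))
E
```

```text
[527.58625927  -2.42383642  49.40956054] 0.2463508176801984
scene [[324.5 240. ]
 [324.5 233.2]
 [325.4 229.5]
 [325.  242.3]]
wrist [[319.1 275.7]
 [319.1 290.3]
 [322.2 302.7]
 [320.9 272.1]]
```

View pics/c5.png

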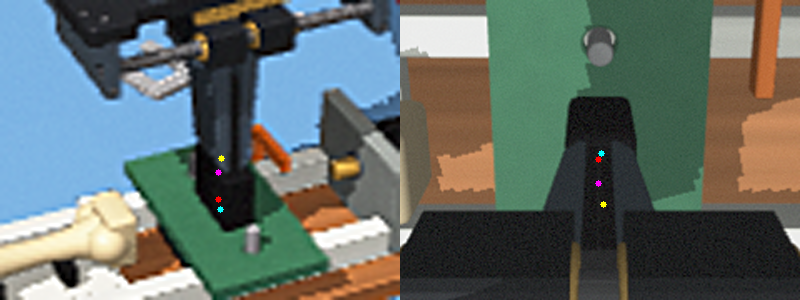

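Run:
```python
from ray import *
st=arm.read_state(); t=np.array(st['tool_pos']); R=np.array(st['tcp_rot'])
pic=viewer.capture('wrist')
print(pic['K'][0],np.array(pic['hand_eye']).round(3))
for dz in (0,-19,-30,-40):
  for dx in (-16,16):
    P=[t+R@[dx,s*25.2,dz] for s in(-1,1)]
    print(dz,dx,proj(pic,P,st).round(0).tolist())
a=ray(pic,[(302,238),(342,238)],79,st);print('grip end',a.round(1))
cv2.imwrite('pics/c6.png',cv2.resize(pic['color'][150:330,200:440,::-1],(800,600),interpolation=cv2.INTER_CUBIC))
```

```text
[401.99370623   0.         318.78404694] [[-0.00000e+00  9.58000e-01  2.87000e-01  8.17700e+01]
 [ 1.00000e+00  0.00000e+00  0.00000e+00 -1.07000e-01]
 [ 0.00000e+00  2.87000e-01 -9.58000e-01 -2.01154e+02]
 [ 0.00000e+00  0.00000e+00  0.00000e+00  1.00000e+00]]
0 -16 [[273.0, 303.0], [365.0, 303.0]]
0 16 [[271.0, 247.0], [367.0, 247.0]]
-19 -16 [[269.0, 320.0], [369.0, 320.0]]
-19 16 [[267.0, 260.0], [372.0, 260.0]]
-30 -16 [[266.0, 331.0], [372.0, 331.0]]
-30 16 [[264.0, 268.0], [375.0, 268.0]]
-40 -16 [[263.0, 342.0], [375.0, 342.0]]
-40 16 [[261.0, 276.0], [378.0, 276.0]]
grip end [[495.4  -3.4  79. ]
 [499.3  13.9  79. ]]
```

View pics/c6.png

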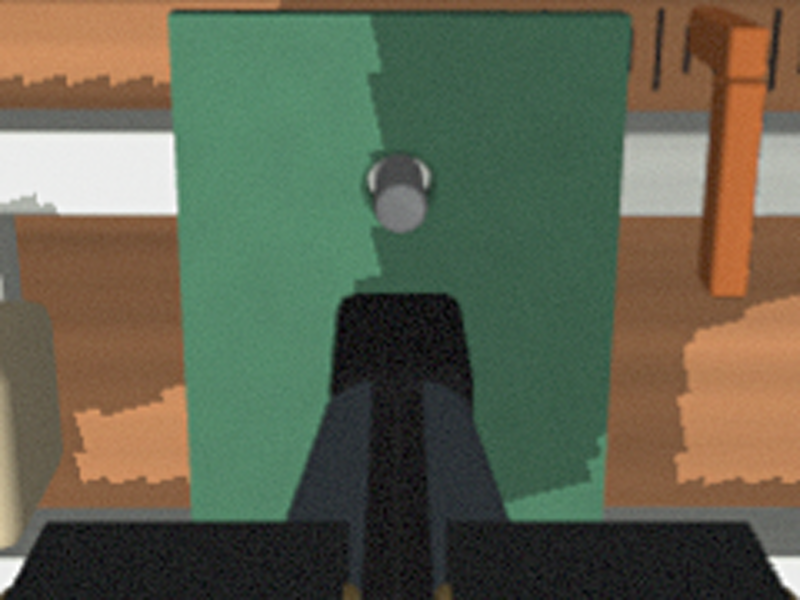

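The fingers shut fully (opening 0.2 mm) without gripping anything. In the pictures their tips end just above the grip top (crop row ~385), about 30 mm short of where the reported TCP would put them. So I'll reopen and descend in small steps, watching the force.

```bash
python3 -m handwheel '[[0,0,0,0,0.45],[0,0,0,0,0.45],[0,0,0,0,0.45],[0,0,0,0,0.45],[0,0,0,0,0.45],[0,0,0,0,0.45],[0,0,0.3,0,0.45],[0,0,0.2,0,0.45]]';  python3 -m handwheel '[[0,0,0.3,0,0.45],[0,0,0.1,0,0.45]]'; python3 -m handwheel '[[0,0,0.3,0,0.45],[0,0,0.1,0,0.45]]'
```

```text
time: 7.95
tool_pos: [527.3, -1.3, 43.5]
tcp_rot: [[-0.976, 0.217, 0.03], [0.217, 0.976, 0.007], [-0.028, 0.013, -1.0]]
force: [-0.5, -0.5, -0.1]
opening: 49.3
time: 8.12
tool_pos: [527.0, -1.3, 38.6]
tcp_rot: [[-0.976, 0.217, 0.029], [0.217, 0.976, 0.007], [-0.027, 0.013, -1.0]]
force: [-0.9, -0.3, 0.3]
opening: 50.1
time: 8.28
tool_pos: [526.9, -1.4, 33.8]
tcp_rot: [[-0.976, 0.217, 0.028], [0.217, 0.976, 0.007], [-0.026, 0.013, -1.0]]
force: [0.3, 0.4, -1.0]
opening: 50.2
```

The TCP reading is now below the plate top with no force, which confirms the offset. I'll keep going.

```bash
python3 -m handwheel '[[0,0,0.3,0,0.45],[0,0,0.1,0,0.45]]'; python3 -m handwheel '[[0,0,0.3,0,0.45],[0,0,0.1,0,0.45]]'; python3 -m handwheel '[[0,0,0.2,0,0.45],[0,0,0.1,0,0.45],[0,0,0,0,0.45]]'
```

```text
time: 8.45
tool_pos: [526.9, -1.3, 29.2]
tcp_rot: [[-0.976, 0.217, 0.028], [0.217, 0.976, 0.007], [-0.026, 0.013, -1.0]]
force: [-0.1, 0.3, 0.2]
opening: 50.4
time: 8.62
tool_pos: [527.1, -1.3, 24.7]
tcp_rot: [[-0.976, 0.217, 0.028], [0.217, 0.976, 0.007], [-0.026, 0.013, -1.0]]
force: [0.2, 0.1, 0.0]
opening: 49.9
time: 8.87
tool_pos: [527.0, -1.3, 21.1]
tcp_rot: [[-0.976, 0.217, 0.027], [0.217, 0.976, 0.007], [-0.025, 0.013, -1.0]]
force: [-0.3, 0.3, 0.3]
opening: 50.3
```

```bash
python3 -m handwheel '[[0,0,0.1,0,0.45],[0,0,0,0,0.7],[0,0,0,0,0.8],[0,0,0,0,1],[0,0,0,0,1],[0,0,0,0,1],[0,0,0,0,1],[0,0,0,0,1]]';python3 -m handwheel '[[0,0,0,0,1],[0,0,0,0,1]]'
```

```text
time: 9.53
tool_pos: [527.3, -1.4, 20.5]
tcp_rot: [[-0.976, 0.217, 0.028], [0.217, 0.976, 0.007], [-0.026, 0.013, -1.0]]
force: [1.1, -0.3, -0.2]
opening: 20.1
time: 9.7
tool_pos: [527.3, -1.4, 20.5]
tcp_rot: [[-0.976, 0.217, 0.028], [0.217, 0.976, 0.007], [-0.026, 0.013, -1.0]]
force: [-0.4, 0.0, 0.3]
opening: 20.1
```

Gripped at 20.1 mm. Next is the straight-up lift.

```bash
python3 -m handwheel '[[-0.01,0,-0.3,0,1],[-0.01,0.01,-0.5,0,1],[-0.01,0.01,-0.5,0,1],[-0.01,0.01,-0.5,0,1]]'; python3 -m handwheel '[[-0.01,0.01,-0.5,0,1],[-0.01,0.01,-0.6,0,1],[-0.02,0.01,-0.8,0,1],[-0.02,0.01,-0.8,0,1]]'
```

```text
time: 10.03
tool_pos: [526.2, -1.4, 38.1]
tcp_rot: [[-0.976, 0.217, 0.025], [0.217, 0.976, 0.007], [-0.023, 0.012, -1.0]]
force: [0.8, -0.7, -2.9]
opening: 20.0
time: 10.37
tool_pos: [525.2, -1.1, 67.5]
tcp_rot: [[-0.976, 0.217, 0.023], [0.217, 0.976, 0.007], [-0.021, 0.012, -1.0]]
force: [-0.6, -1.0, -2.5]
opening: 20.0
```

```bash
python3 -m handwheel '[[0,0,-1,0,1],[0,0,-1.2,0,1],[0,0,-1.2,0,1],[0,0,-1.0,0,1],[0,0,-0.5,0,1],[0.5,1,0,0,1],[0.9,1.6,0,0,1],[1.2,2.2,0,0,1]]'; python3 -m handwheel '[[1.3,2.3,0,0,1],[1.3,2.3,0,0,1],[1.3,2.3,0,0,1],[1.3,2.3,0,0,1],[1.3,2.3,0,0,1],[1.3,2.3,0,0,1],[1.3,2.3,0,0,1],[1.3,2.3,0,0,1]]'
```

```text
time: 11.03
tool_pos: [510.4, 50.4, 125.0]
tcp_rot: [[-0.974, 0.223, 0.03], [0.223, 0.975, 0.006], [-0.028, 0.013, -1.0]]
force: [0.4, 0.2, -2.3]
opening: 20.0
time: 11.7
tool_pos: [439.7, 265.5, 122.2]
tcp_rot: [[-0.974, 0.226, 0.022], [0.226, 0.974, 0.007], [-0.019, 0.011, -1.0]]
force: [0.0, 0.8, -1.8]
opening: 19.9
```

```bash
python3 -m handwheel '[[1.2,2.3,0,0,1],[0.9,1.9,0,0,1],[0.6,1.3,0,0,1],[0.3,0.7,0,0,1],[0.1,0.3,0,0,1],[0,0,0,0,1]]'
python3 - <<'E'
from ray import *
for c in('scene','top','wrist'):
    pic,o,st=look(c,['guard_grip','tray'],'p_%s.png'%c)
print(st['tool_pos'],np.array(st['tcp_rot'])[:,2])
E
```

```text
time: 12.2
tool_pos: [415.1, 345.8, 119.8]
tcp_rot: [[-0.976, 0.219, 0.015], [0.219, 0.976, 0.006], [-0.013, 0.009, -1.0]]
force: [0.7, 0.3, -2.1]
opening: 19.9
scene guard_grip 0.79 [420.4 348.3 164. ]
scene tray 0.86 [422.8 353.3   3.5]
top guard_grip none
top tray 0.93 [417.3 354.    0.7]
wrist guard_grip 0.76 [418.9 342.7 162.7]
wrist tray 0.57 [4.191e+02 3.502e+02 2.000e-01]
[416.06148176 344.51313956 120.22958747] [ 0.01538271  0.00667395 -0.99985941]
```

```bash
python3 -m handwheel '[[-0.1,0.3,1,0,1],[-0.1,0.3,1.5,0,1],[-0.1,0.2,1.5,0,1],[0,0,1.5,0,1],[0,0,1.2,0,1],[0,0,0.9,0,1],[0,0,0.5,0,1],[0,0,0.2,0,1]]';  python3 -m handwheel '[[0,0,0,0,1],[0,0,0,0,1]]'
```

```text
time: 13.32
tool_pos: [424.5, 353.3, 31.5]
tcp_rot: [[-0.975, 0.223, 0.018], [0.223, 0.975, 0.009], [-0.016, 0.013, -1.0]]
force: [0.1, 0.4, -2.1]
opening: 19.5
time: 13.48
tool_pos: [424.5, 353.3, 31.0]
tcp_rot: [[-0.975, 0.223, 0.017], [0.223, 0.975, 0.008], [-0.015, 0.012, -1.0]]
force: [0.1, -1.2, -1.8]
opening: 20.0
```

```bash
python3 -m handwheel '[[0,0,0.4,0,1],[0,0,0.5,0,1],[0,0,0.4,0,1],[0,0,0.3,0,1],[0,0,0.1,0,1]]'; python3 -m handwheel '[[0,0,0.1,0,1],[0,0,0.1,0,1]]';python3 -m handwheel '[[0,0,0.1,0,1],[0,0,0.1,0,1]]'
```

```text
time: 13.9
tool_pos: [426.4, 354.7, 14.8]
tcp_rot: [[-0.975, 0.223, 0.022], [0.223, 0.975, 0.012], [-0.019, 0.017, -1.0]]
force: [-0.8, -0.1, -3.6]
opening: 19.7
time: 14.07
tool_pos: [426.5, 354.7, 12.5]
tcp_rot: [[-0.975, 0.223, 0.022], [0.223, 0.975, 0.012], [-0.019, 0.016, -1.0]]
force: [0.0, 0.9, -1.6]
opening: 20.1
time: 14.23
tool_pos: [426.6, 354.8, 10.5]
tcp_rot: [[-0.975, 0.223, 0.022], [0.223, 0.975, 0.012], [-0.019, 0.017, -1.0]]
force: [0.3, 0.5, -2.0]
opening: 19.8
```

```bash
python3 -m handwheel '[[0,0,0.1,0,1],[0,0,0.1,0,1]]'; python3 -m handwheel '[[0,0,0.1,0,1],[0,0,0.1,0,1]]';python3 -m handwheel '[[0,0,0.1,0,1],[0,0,0.1,0,1]]'
```

```text
time: 14.4
tool_pos: [426.8, 355.0, 8.4]
tcp_rot: [[-0.975, 0.223, 0.022], [0.223, 0.975, 0.012], [-0.019, 0.017, -1.0]]
force: [-0.4, 0.0, -2.0]
opening: 19.6
time: 14.57
tool_pos: [426.8, 355.2, 7.7]
tcp_rot: [[-0.974, 0.223, 0.022], [0.224, 0.975, 0.013], [-0.019, 0.017, -1.0]]
force: [-3.6, -1.2, 10.3]
opening: 19.9
time: 14.73
tool_pos: [426.8, 355.1, 7.8]
tcp_rot: [[-0.974, 0.223, 0.023], [0.224, 0.975, 0.012], [-0.019, 0.017, -1.0]]
force: [-1.9, -1.9, 4.7]
opening: 19.5
```

The guard is on the tray floor. I'll release it and retreat.

```bash
python3 -m handwheel '[[0,0,0,0,0.9],[0,0,0,0,0.55],[0,0,0,0,0.45],[0,0,0,0,0.45],[0,0,0,0,0.45],[0,0,0,0,0.45],[0,0,0,0,0.45]]'; python3 -m handwheel '[[0,0,-1,0,0.45],[0,0,-1.5,0,0.45],[0,0,-2,0,0.45],[0,0,-2.5,0,0.45],[0,0,-3,0,1],[0,0,-2.0,0,1],[0,0,-1,0,1]]'
python3 - <<'E'
from ray import *
for c in('scene','top','wrist'):
    pic,o,st=look(c,['guard_grip','guard','tray'])
for c in('scene','top'):
    look(c,['gauge','pins','stop_face','cradle','bone_end','tail_plate','pointer_tab'],'q_%s.png'%c)
print(st['tool_pos'],np.array(st['tcp_rot'])[:,2])
E
```

```text
time: 15.32
tool_pos: [428.3, 356.3, 9.0]
tcp_rot: [[-0.974, 0.223, 0.026], [0.224, 0.975, 0.015], [-0.022, 0.021, -1.0]]
force: [-0.9, -0.1, 0.1]
opening: 50.0
time: 15.9
tool_pos: [422.7, 352.6, 144.7]
tcp_rot: [[-0.975, 0.223, 0.02], [0.224, 0.975, 0.01], [-0.017, 0.014, -1.0]]
force: [1.1, 0.4, -0.9]
opening: 33.2
scene guard_grip 0.59 [432.1 356.4  55.7]
scene guard 0.87 [430.5 354.3   6.6]
scene tray 0.65 [421.3 353.8   5.9]
top guard_grip 0.6 [428.4 359.5  47.3]
top guard 0.68 [ 494.2 -164.8   54.1]
top tray 0.42 [356.3 147.    2.7]
wrist guard_grip 0.78 [432.4 353.   48.7]
wrist guard 0.96 [429.4 354.6   6.3]
wrist tray none
scene gauge 0.83 [520.1 -49.2   0.8]
scene pins 0.57 [533.   -2.3  56.1]
scene stop_face 0.97 [548.1  81.5  50.2]
scene cradle 0.81 [ 507.2 -109.9   18.4]
scene bone_end 0.97 [512.9 -56.9  54.5]
scene tail_plate 0.93 [ 491.5 -162.9   55.6]
scene pointer_tab 0.66 [549.7  82.8  49.4]
top gauge 0.84 [521.8 -45.6   1.7]
top pins 0.82 [530.4  -5.2  60.2]
top stop_face 0.98 [547.7  85.8  49.6]
top cradle 0.69 [ 502.6 -105.6   10.2]
top bone_end 0.91 [519.4 -60.3  48.6]
top tail_plate 0.7 [ 494.9 -164.7   50.8]
top pointer_tab 0.52 [518.8  52.1  40.8]
[421.17326359 351.22022975 139.75732575] [ 0.01423159  0.00545371 -0.99988385]
```

The guard lies flat in the tray, about 10 mm from its middle. Next I go over behind the tail plate with the fingers shut.

```bash
python3 -m handwheel '[[-0.6,-1.5,0,0,1],[-1.0,-2.8,0,0,1],[-1.2,-3.5,0,0,1],[-1.2,-3.5,0,0,1],[-1.2,-3.5,0,0,1],[-1.2,-3.5,0,0,1],[-1.2,-3.5,0,0,1],[-1.2,-3.5,0,0,1]]'; python3 -m handwheel '[[-1.2,-3.5,0,0,1],[-1.2,-3.5,0,0,1],[-1.2,-3.5,0,0,1],[-1.2,-3.5,0,0,1],[-1.2,-3.5,0,0,1],[-1.0,-2.8,0,0,1],[-0.7,-1.8,0,0,1],[-0.3,-0.8,0,0,1]]'; python3 -m handwheel '[[0,0,0,0,1],[0,0,0,0,1]]'
```

```text
time: 17.97
tool_pos: [453.5, 83.3, 139.0]
tcp_rot: [[-0.977, 0.21, 0.02], [0.21, 0.978, 0.012], [-0.018, 0.016, -1.0]]
force: [0.0, 0.6, 1.1]
opening: 0.3
time: 18.63
tool_pos: [483.7, -175.4, 138.4]
tcp_rot: [[-0.976, 0.216, 0.026], [0.216, 0.976, 0.009], [-0.024, 0.015, -1.0]]
force: [-0.1, 0.0, -0.3]
opening: 0.5
time: 18.8
tool_pos: [483.7, -176.7, 138.2]
tcp_rot: [[-0.975, 0.219, 0.026], [0.22, 0.976, 0.01], [-0.023, 0.015, -1.0]]
force: [-0.2, 0.9, -0.8]
opening: 0.6
```

```bash
python3 -m handwheel '[[-0.2,-1.4,0,0,1],[-0.2,-1.4,1.0,0,1],[0,0,1.8,0,1],[0,0,2,0,1],[0,0,2,0,1],[0,0,1.5,0,1],[0,0,1,0,1],[0,0,0.5,0,1]]'; python3 -m handwheel '[[0,0,0,0,1],[0,0,0,0,1]]'
python3 - <<'E'
from ray import *
for c in('wrist','scene'):
    pic,o,st=look(c,['tail_plate','cradle'])
print(st['tool_pos'],np.array(st['tcp_rot'])[:,2])
E
```

```text
time: 19.47
tool_pos: [485.8, -192.1, 39.2]
tcp_rot: [[-0.978, 0.207, 0.031], [0.207, 0.978, 0.013], [-0.027, 0.019, -0.999]]
force: [-0.0, 0.1, -0.7]
opening: 0.4
time: 19.63
tool_pos: [485.0, -189.1, 38.4]
tcp_rot: [[-0.979, 0.204, 0.028], [0.204, 0.979, 0.014], [-0.024, 0.02, -1.0]]
force: [1.3, -0.6, 0.4]
opening: 0.3
wrist tail_plate 0.81 [ 493.4 -168.7   55.8]
wrist cradle 0.71 [ 505.5 -110.2   15.8]
scene tail_plate 0.61 [ 492.8 -159.4   56.1]
scene cradle 0.57 [ 506.7 -108.    18.5]
[ 485.5283194  -190.06092166   39.02606574] [ 0.02943586  0.01353055 -0.99947509]
```

```bash
python3 -m handwheel '[[-0.2,-0.2,0.5,0.6,1],[0,0,0.7,0,1],[0,0,0.5,0,1],[0,0,0.2,0,1],[0,0,0,0,1],[0,0,0,0,1]]'
python3 - <<'E'
from ray import *
out=[]
for c in('wrist','scene'):
    pic,o,st=look(c,['tail_plate','bone_end'])
    im=pic['color'][:,:,::-1]
    out.append(cv2.resize(im if c=='wrist' else im[190:310,220:380],(400,300),interpolation=cv2.INTER_CUBIC))
cv2.imwrite('pics/push1.png',np.hstack(out))
print(st['tool_pos'],np.array(st['tcp_rot'])[:,1:])
E
```

```text
time: 20.43
tool_pos: [487.9, -193.6, 18.2]
tcp_rot: [[-0.976, 0.218, 0.03], [0.218, 0.976, 0.013], [-0.027, 0.019, -0.999]]
force: [0.3, -0.1, -1.1]
opening: 0.2
wrist tail_plate 0.62 [ 492.7 -169.1   55.1]
wrist bone_end 0.71 [514.7 -60.7  51.3]
scene tail_plate 0.75 [ 491.8 -161.3   55. ]
scene bone_end 0.82 [515.2 -56.9  50.3]
[ 488.13695422 -193.6416923    18.67290946] [[ 0.21768173  0.03098956]
 [ 0.97583155  0.01271969]
 [ 0.01916889 -0.99943877]]
```

View pics/push1.png

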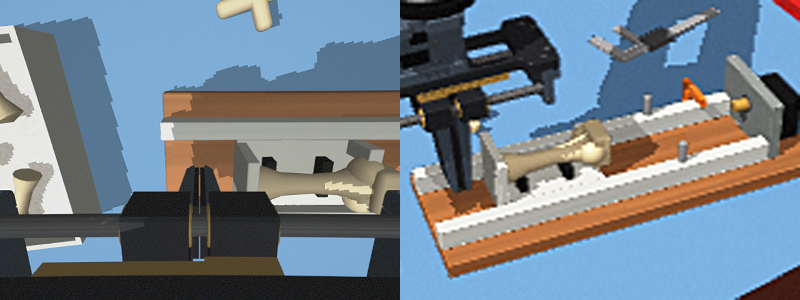

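Left, the wrist view shows the shut fingers at (200,190), behind the tail plate at (245,170). Right, the scene shows the fingertips at fence-top height behind the tail plate at (490,165), with a clear channel ahead. I'll start pushing gently.

```bash
python3 -m handwheel '[[0,0.4,0,0,1],[0,0.6,0.01,0,1],[0,0.4,0.01,0,1],[0,0.3,0.01,0,1],[0,0.3,0.01,0,1],[0,0.4,0.01,0,1],[0,0.6,0.01,0,1],[0,0.7,0.01,0,1]]'; python3 -m handwheel '[[0,0.8,0.02,0,1],[0,0.8,0.02,0,1],[0,0.8,0.02,0,1],[0,0.8,0.02,0,1]]'
```

```text
time: 21.4
tool_pos: [497.2, -155.7, 19.4]
tcp_rot: [[-0.976, 0.218, 0.033], [0.218, 0.976, 0.01], [-0.03, 0.017, -0.999]]
force: [0.6, -0.6, -0.7]
opening: 0.7
time: 21.73
tool_pos: [505.0, -121.6, 19.4]
tcp_rot: [[-0.976, 0.217, 0.033], [0.218, 0.976, 0.009], [-0.03, 0.016, -0.999]]
force: [-0.7, -2.0, 0.7]
opening: 0.6
```

```bash
python3 -m handwheel '[[0,0.8,0.02,0,1],[0,0.8,0.02,0,1],[0,0.8,0.02,0,1],[0,0.7,0.02,0,1],[0,0.6,0.01,0,1],[0,0.4,0.01,0,1]]'
python3 - <<'E'
from ray import *
for c in('wrist','scene','top'):
    pic,o,st=look(c,['tail_plate','bone_end','cradle'],'r_%s.png'%c)
print(st['tool_pos'],st['force'])
E
```

```text
time: 22.23
tool_pos: [515.2, -76.0, 19.4]
tcp_rot: [[-0.976, 0.215, 0.033], [0.216, 0.976, 0.009], [-0.031, 0.016, -0.999]]
force: [-0.7, -1.6, 1.1]
opening: 0.4
wrist tail_plate 0.74 [515.3 -67.8  52.1]
wrist bone_end 0.69 [533.7  40.8  53.2]
wrist cradle 0.64 [528.1 -12.4  16.1]
scene tail_plate 0.9 [515.2 -63.1  57.4]
scene bone_end 0.75 [538.1  42.6  49.4]
scene cradle 0.79 [526.8 -12.5  17.2]
top tail_plate none
top bone_end 0.74 [543.8  39.7  44.7]
top cradle 0.73 [526.1  -6.2   9.8]
[514.89754579 -77.02085013  19.32851782] [-0.08049901 -0.2539948   0.49499606]
```

```bash
python3 -m handwheel '[[0,0.3,0.01,0,1],[0,0.4,0.01,0,1],[0,0.5,0.01,0,1],[0,0.4,0.01,0,1],[0,0.3,0.01,0,1],[0,0.2,0,0,1]]'; python3 -m handwheel '[[0,0.2,0,0,1],[0,0.2,0,0,1],[0,0.2,0,0,1]]'
```

```text
time: 23.33
tool_pos: [519.8, -56.6, 19.4]
tcp_rot: [[-0.976, 0.216, 0.033], [0.216, 0.976, 0.006], [-0.031, 0.013, -0.999]]
force: [-0.7, -3.2, 0.1]
opening: 0.3
time: 23.58
tool_pos: [521.3, -50.1, 19.4]
tcp_rot: [[-0.976, 0.215, 0.033], [0.215, 0.977, 0.006], [-0.031, 0.013, -0.999]]
force: [0.3, -3.7, 1.1]
opening: 0.2
```

```bash
python3 -m handwheel '[[0,0.2,0,0,1],[0,0.2,0,0,1]]'; python3 -m handwheel '[[0,0.2,0,0,1],[0,0.2,0,0,1]]'; python3 -m handwheel '[[0,0.2,0,0,1],[0,0.2,0,0,1]]'
```

```text
time: 23.75
tool_pos: [522.0, -47.3, 19.5]
tcp_rot: [[-0.976, 0.213, 0.033], [0.213, 0.977, 0.003], [-0.031, 0.01, -0.999]]
force: [-1.2, -7.4, 0.2]
opening: 0.1
time: 23.92
tool_pos: [522.5, -45.3, 19.7]
tcp_rot: [[-0.977, 0.211, 0.032], [0.212, 0.977, -0.001], [-0.031, 0.006, -0.999]]
force: [-1.0, -6.8, 1.2]
opening: 0.1
time: 24.08
tool_pos: [522.9, -43.7, 19.8]
tcp_rot: [[-0.977, 0.21, 0.031], [0.21, 0.978, -0.005], [-0.031, 0.001, -1.0]]
force: [-1.3, -7.7, -0.0]
opening: 0.2
```

```bash
python3 -m handwheel '[[0,0.3,0,0,1],[0,0.3,0,0,1]]'; python3 -m handwheel '[[0,0.3,0,0,1],[0,0.3,0,0,1]]'; python3 -m handwheel '[[0,0.3,0,0,1],[0,0.3,0,0,1]]'
```

```text
time: 24.25
tool_pos: [523.7, -40.6, 19.9]
tcp_rot: [[-0.978, 0.208, 0.03], [0.208, 0.978, -0.01], [-0.032, -0.004, -0.999]]
force: [-1.7, -8.6, 1.1]
opening: 0.2
time: 24.42
tool_pos: [524.4, -37.9, 20.0]
tcp_rot: [[-0.978, 0.206, 0.029], [0.206, 0.978, -0.016], [-0.032, -0.01, -0.999]]
force: [-1.0, -9.2, 1.0]
opening: 0.7
time: 24.58
tool_pos: [524.5, -36.6, 20.1]
tcp_rot: [[-0.979, 0.203, 0.026], [0.202, 0.979, -0.025], [-0.031, -0.019, -0.999]]
force: [-3.7, -18.6, 2.3]
opening: 0.5
```

```bash
python3 -m handwheel '[[0,0.25,0,0,1],[0,0.25,0,0,1],[0,0.25,0,0,1]]';python3 -m handwheel '[[0,0.25,0,0.3,1],[0,0.25,0,0.3,1],[0,0.25,0,0.3,1]]'
```

```text
time: 24.83
tool_pos: [524.4, -37.5, 20.3]
tcp_rot: [[-0.98, 0.198, 0.023], [0.197, 0.98, -0.039], [-0.03, -0.034, -0.999]]
force: [-2.1, -12.9, 1.8]
opening: 0.4
time: 25.08
tool_pos: [523.9, -38.0, 20.4]
tcp_rot: [[-0.978, 0.209, 0.019], [0.208, 0.977, -0.052], [-0.029, -0.047, -0.998]]
force: [-1.6, -12.4, 2.1]
opening: 0.6
```

Zero-shift rows would bleed off the force, and repeated pushing rows creep the wrist tilt. During camera calls the arm holds its last target. So I'll push home once and hold through a run of captures while watching the force.

```bash
python3 -m handwheel '[[0,0.4,0,0,1],[0,0.5,0,0,1]]'
python3 - <<'E'
from ray import *
for i in range(8):
    pic=viewer.capture('scene'); s=arm.read_state(); print(round(s['time'],2),np.round(s['tool_pos'],1),np.round(s['force'],1),np.round(np.array(s['tcp_rot'])[:,2],3))
E
```

```text
time: 25.25
tool_pos: [523.5, -38.6, 20.6]
tcp_rot: [[-0.979, 0.203, 0.013], [0.201, 0.977, -0.069], [-0.027, -0.065, -0.998]]
force: [-2.7, -26.8, 3.7]
opening: 0.8
25.3 [523.5 -38.7  20.6] [ -2.4 -23.9   3.2] [ 0.013 -0.07  -0.997]
25.35 [523.5 -38.7  20.6] [ -3.9 -22.7   3.2] [ 0.013 -0.069 -0.998]
25.4 [523.5 -38.6  20.6] [ -3.7 -23.    2.5] [ 0.013 -0.069 -0.998]
25.45 [523.5 -38.7  20.6] [ -2.9 -23.1   2.3] [ 0.014 -0.068 -0.998]
25.5 [523.5 -38.6  20.6] [ -2.9 -22.    3. ] [ 0.013 -0.068 -0.998]
25.55 [523.5 -38.6  20.6] [ -2.4 -22.4   2.7] [ 0.014 -0.068 -0.998]
25.6 [523.5 -38.6  20.6] [ -3.  -22.    2.8] [ 0.014 -0.068 -0.998]
25.65 [523.5 -38.6  20.6] [ -3.2 -21.7   3.2] [ 0.014 -0.068 -0.998]
```

The force holds steady at about 22 N. I'll keep holding for well over 2 s and verify.

Run:
```python
from ray import *
F=[]
for i in range(46):
    pic=viewer.capture('scene'); s=arm.read_state(); F.append(s['force'][1])
print(s['time'],np.min(F),np.max(F),np.round(s['tool_pos'],1))
out=[]
for c in('scene','wrist'):
    pic,o,st=look(c,['tail_plate','bone_end','cradle','stop_face','pointer_tab'])
    im=pic['color'][:,:,::-1]
    out.append(cv2.resize(im[80:380] if c=='wrist' else im[190:310,260:420],(400,300),interpolation=cv2.INTER_CUBIC))
cv2.imwrite('pics/push2.png',np.hstack(out))
```

```text
27.95 -23.308128854791523 -21.009934385972322 [523.5 -38.7  20.6]
scene tail_plate 0.96 [526.5 -22.1  55.5]
scene bone_end 0.94 [546.   81.8  48.6]
scene cradle 0.79 [538.   31.6  20.7]
scene stop_face 0.82 [549.2  83.4  50.1]
scene pointer_tab 0.39 [526.7  74.2  47.4]
wrist tail_plate 0.57 [522.2 -27.2  55.2]
wrist bone_end 0.83 [545.8  83.5  51.8]
wrist cradle 0.56 [535.5  26.6  14.3]
wrist stop_face none
wrist pointer_tab 0.96 [519.2  74.6  41.9]
```

View pics/push2.png

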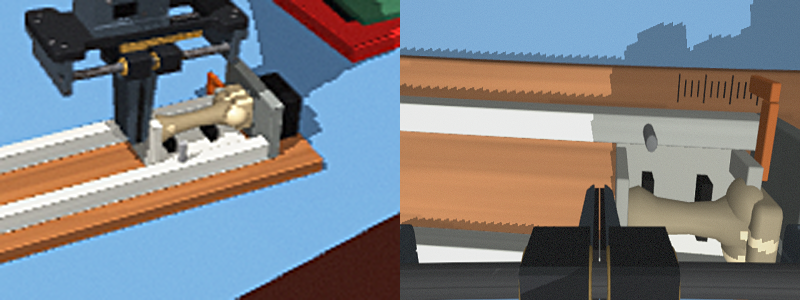

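Left, the scene shows the bone end at the stop plate (~(240,105)). Right, the wrist view shows the orange pointer at (768,120), carried by the cradle's post, and the fingers on the tail plate at (615,195). The force held at 21–23 N for 2.7 s. Now I back off and lift clear.

```bash
python3 -m handwheel '[[0,-0.3,0,0,1],[0,-0.4,0,0,1],[0,-0.6,0,0,1],[0,-0.8,0,0,1],[0,-1,0,0,1],[0,-1.2,0,0,1],[0,-1.0,0,0,1],[0,-0.6,0,0,1]]'; python3 -m handwheel '[[0,0,-1,0,1],[0,0,-2,0,1],[0,0,-2.5,0,1],[0,0,-2.5,0,1],[0,0,-2,0,1],[0,0,-1,0,1],[0,0,0,0,1],[0,0,0,0,1]]'
python3 - <<'E'
from ray import *
out=[]
for c in('scene','top'):
    pic,o,st=look(c,['tail_plate','bone_end','cradle','stop_face','pointer_tab','guard_grip','tray'])
    im=pic['color'][:,:,::-1]
    out.append(cv2.resize(im[160:310,260:460] if c=='scene' else im[200:350,100:300],(400,300),interpolation=cv2.INTER_CUBIC))
cv2.imwrite('pics/end.png',np.hstack(out))
print(st['tool_pos'],st['force'])
E
```

```text
time: 29.22
tool_pos: [510.2, -99.0, 24.4]
tcp_rot: [[-0.979, 0.204, 0.013], [0.203, 0.977, -0.065], [-0.026, -0.061, -0.998]]
force: [-0.2, -0.2, 0.1]
opening: 0.6
time: 29.88
tool_pos: [508.1, -91.7, 143.3]
tcp_rot: [[-0.978, 0.208, 0.014], [0.207, 0.976, -0.062], [-0.027, -0.058, -0.998]]
force: [0.1, 0.3, -0.1]
opening: 0.5
scene tail_plate 0.6 [519.1 -37.   56.5]
scene bone_end 0.93 [539.1  69.3  50.6]
scene cradle 0.79 [532.4  15.7  16.2]
scene stop_face 0.74 [553.6  79.1  51.2]
scene pointer_tab 0.62 [ 3.496e+02  1.472e+02 -2.000e-01]
scene guard_grip 0.63 [430.1 360.2  53.1]
scene tray 0.68 [423.  353.2   3.6]
top tail_plate 0.73 [525.5 -38.3  54.8]
top bone_end 0.71 [548.3  66.8  48.1]
top cradle 0.67 [531.8  18.2  15.1]
top stop_face 0.64 [548.   85.8  51.3]
top pointer_tab 0.44 [524.6  78.3  42.9]
top guard_grip 0.9 [426.9 357.8  48.2]
top tray 0.58 [420.3 354.3  -1.6]
[507.39181901 -91.93290901 141.59346805] [-0.33958273 -0.16214748 -0.42627316]
```

View pics/end.png

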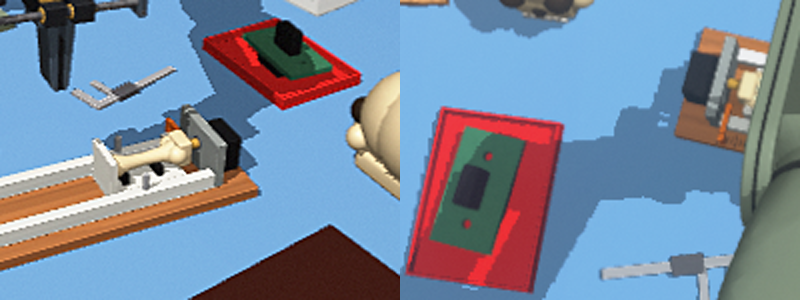

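Run:
```python
from ray import *
for c in('wrist','top','wrist'): look(c,['pointer_tab','cradle','stop_face'])
for i in range(10): viewer.capture('top')
s=arm.read_state();print(s['time'],s['tool_pos'],s['joint_velocities']); print(arm.close_job())
```

```text
wrist pointer_tab 0.9 [519.2  74.4  41.4]
wrist cradle 0.58 [531.1  15.1  16.6]
wrist stop_face 0.87 [547.9  79.8  48.1]
top pointer_tab 0.59 [549.2  83.1  47.8]
top cradle 0.95 [531.7  16.6  10.8]
top stop_face 0.98 [549.   81.9  50. ]
wrist pointer_tab 0.92 [519.9  74.7  43.2]
wrist cradle 0.89 [531.9  12.8  14.7]
wrist stop_face 0.87 [546.8  80.1  46.3]
31.7833 [507.79780856 -91.96821382 142.32718078] [ 8.32901455e-05  3.36996415e-04  2.92980558e-04  3.08101307e-04
 -1.09943143e-03 -5.29971394e-05]
the job is handed in; nothing more can be done
None
```

The job is handed in at about 32 s of the 72 s allowed; no verdict came back.

- **Guard:** I lifted it straight up off its pins and set it down without a drop. In the last pictures it lies flat in the red tray, within about 10 mm of the tray's middle.
- **Bone and stop:** I pushed the cradle home along the channel and held it there at 21–23 N, still, for about 2.7 s. I then backed straight off and raised the arm clear.
- **After release:** The plunger pushed the cradle back about 14 mm along the channel, as expected. The wrist camera put the pointer tab at (519, 74) both during the press and after release, so the pointer stayed where the cradle left it. The bystanders showed no sign of being touched in the pictures, though I did not re-measure their positions.

**What failed or disagreed:**
- **First grip missed:** The fingers closed on nothing above the guard's grip, because their tips sit about 30 mm behind the reported TCP. I reopened and went lower in small steps, and the second grip held.
- **Tool tilt:** The tool tilted by up to 4° while pressing, with no visible effect.
- **Bad pointer fixes:** Two of the fixed-camera pointer fixes after release were wrong: one fell on the callipers and one on the stop face. I went by the wrist camera instead. The pointer reading itself was not measured to the millimetre.

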